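# Scrape the mosaic chips out of the propped tray

## Robot

A 6-joint arm with a two-finger parallel gripper is mounted at the origin on a cart in front of the work surface, level with it; the furniture and walls round the work are solid. World frame = base frame: x ahead of the robot, y to its left, z up, the work surface at z = 0. Lengths are in m, angles in rad, forces in N, time in s.
With the tool pointing down it reaches from about 0.3 to 0.875 m from the base axis. Payload 4.2 kg.
Tool frame: the origin (TCP) lies at the very end of the fingers, on their centre line; the grasp point (between the pads) lies 19 mm behind it; z points along the fingers, y is the direction in which the jaws open and shut (so a half turn about z gives the same grasp; the last joint's range is limited). The gripper opens to 85 mm and grips with 20 to 120 N. Pads are 22 mm wide; open, the fingers measure 114 mm over their backs; the gripper's body (76 mm by 85 mm) begins 54 mm behind the grasp point. The pads swing forward as they close: fully open they stand 13 mm farther back than shut.
Start: joints at [-1.158, 0.32, 1.565, -0, 1.257, -0.02], TCP at [0.241, -0.522, 0.231] pointing down, gripper open.
Joint ranges: [-3.11, 3.11], [-0.84, 2.01], [0.21, 2.61], [-1.34, 4.49], [0.05, 2.63], [-2.56, 2.56]. Speed limits (rad/s): [2.57, 2.57, 3.14, 3.14, 3.14, 3.14].

## Interface

Orientations are given as a rotation vector (axis times angle).
In Python, from station import status, cams, job_done gives the robot as it stands.
- The arm moves only by the tool carry_out, never from a script. Its argument "increments" is a list of rows, each a list of 3 entries, a list of its own where there are three numbers: the opening, from 0 (shut) to 1 (fully open), then the shift along the tool's x, y, z in cm, then the turn about the tool's z in rad. In form: [[fingers, [x, y, z], yaw], ...]. A call has 1 to 10 rows; each row is the pose to reach, as a shift and turn from the pose measured when the call began, along the tool's axes at that moment; what a row does not reach only later rows make up. A row lasts 1/10 s, in which the tool goes at most 50 mm and 8.59 degrees, less where a joint would pass 70% of its speed; a pose out of reach is approached as far as the arm can. A call with a gripper value outside its range is refused whole. The fingers move at their own pace and stop on an object; "squeeze" is the grip in N (left out, the last holds). Time passes only in rows, so rows that repeat a pose let the fingers close. It gives the time, the measured TCP pose, the force and the opening at its end, in the units of the state.
- status.state(): the state, without advancing time (a new reading comes with each control period).
- cams.capture(name): name is "scene" or "top" or "wrist"; returns the picture (480x640x3 uint8, blue, green, red); there is no depth.
- cams.get_calibration(name): a dict with "fov_y" (degrees; the focal length in pixels is half the picture's height over the tangent of half this angle, whatever the lens; pixels are square), "cx", "cy" (the principal point, pixels), "world_to_cam" (4x4, takes a point from world to camera coordinates); the wrist camera has in their place "tool_from_camera" (4x4, takes a point from camera to tool coordinates, whose origin is the TCP and whose axes are the flange's). Camera axes: x right, y down, z forward; pixel columns grow to the right and rows downward; lengths in m; the calibration is good to about 2 mm. A picture is of the moment at which its call begins: read the wrist's pose just before it. get_calibration takes no time and is no camera call.
- job_done(): hands the job in, once; it reports no verdict.
The state is a dict: "t": time; "qpos": joint angles; "dq": joint speeds; "joint_efforts": joint torques, N m; "position": TCP position; "ee_rot": TCP orientation; "contact_force": force on the tool from outside, world axes, zero at the start; "torque": the same for the moment, N m; "grip_width": opening from 0.0 (shut) to 1.0 (fully open).
Only numpy, scipy, OpenCV 4.12 (cv2) and the standard library are available. Lean on these libraries where they do the work, as an engineer would, in place of code of your own. Each camera call takes 0.05 s, during which the arm holds its last target.

## Task

Three mosaic chips cling to the floor of the blue tilting tray. Tip the tray up to its stop by the bar at its back, then turn the red-winged collar clockwise until it is locked with its arm square under the yellow shoe, and then sweep all three chips over the open lip into the white dish with the scraper, not with the fingers. Hang the scraper back upright in its rack; the tray stays propped, and the other things on the table stay where they are.

Things in the scene. Friction and masses are not known exactly. Their poses are not given: they have to be found in the camera images.
- tilt_stand: Fixed aluminium stand of the tilting tray, 215x108 mm base plate (8 mm thick) with a side plate for the collar post. Origin on the table straight below the hinge axis, which is 65 mm up. x axis points from the tray's open lip (-x) to its back wall and bar (+x), y is along the hinge axis, z up.
- tray (a joint): Tilt of the blue tray about its level hinge: 0 = flat (start); grows as the bar end is raised, so that the floor slopes down to the open lip; stop at 0.58 rad. Stiff hinge: it stays where it is left, raising takes 4 to 6 N at the bar. Tray frame: on the hinge axis in the floor's upper surface, x along the floor to the bar, y along the hinge.
- tray_bar (a point): Centre of the steel grip bar behind the tray (tray frame x 162 mm, level with the floor): 10 mm thick, 68 mm long, parallel to the hinge, 33 mm clear of the back wall. It can turn within a grip. Turns with the tray; axes are the tray's.
- tray_lip (a point): Middle of the open lip, on the floor's upper surface (tray frame x -35 mm). Axes are the tray's: x up the floor to the bar, y across, z square to the floor. The black tacky floor runs 156 mm from here to the back wall and is 64 mm wide inside; back and side walls stand 14 mm above the floor, 4 mm thick.
- collar (a joint): Captive lock collar on the upright post beside the tray (post at x 81, y -120 mm in the stand's frame). 0 = its steel prop arm points along the stand's -x; grows clockwise from above; stop at 1.57 rad = locked, arm along the stand's +y, square under the yellow shoe. About 0.06 N m of friction, stays where left. Arm 10 mm thick, 78 mm long, its top 99 mm above the table.
- collar_wing (a point): Centre of the upper part of the red wing on top of the collar, on the collar's upright axis, 126 mm above the table. The wing is 42 mm long (along this x axis, which is the arm's direction), 12 mm thick (y), its top 136 mm and its foot 102 mm above the table. Pinch it across its thickness from above and turn.
- scraper_rack: Fixed grey rack, 104x70 mm base, that holds the scraper upright: two level steel rails along its x axis, 92 mm long, 14 mm apart in the clear, tops 65 mm above the table, with a post at each end. It stands to the left or to the right of the tray. Origin under its centre.
- scraper_handle (a point): Centre of the scraper's wooden handle, a block 60 (x) x 30 (y) x 45 mm high; scraper 0.12 kg. Below it a steel blade 44 mm wide (x), 4 mm thick (y); the straight lower edge is 68.5 mm below this point and the handle's underside (which sits on the rails) 22.5 mm below it. Symmetric by half a turn.
- scraper_edge (a point): Middle of the blade's lower edge; axes as scraper_handle's.
- rack_rest (a point): Where scraper_handle is when the scraper hangs in the rack, blade between the rails, handle on them: 87.5 mm above the table; the scraper's x lies along this x, either way round.
- dish: Shallow white round dish, 123 mm across, 22 high, held fast on a dark round pad below the open lip, centre about 75 mm in front of the hinge. Origin under its centre.
- chip_1: The red-brown terracotta mosaic chip, about 19x17x10 mm, 12 g, lying on the tray's floor; clings too well to slide even when the tray is fully tilted. Origin at the centre of its underside.
- chip_2: The blue glazed mosaic chip, about 19x17x10 mm, 12 g, lying on the tray's floor; clings too well to slide even when the tray is fully tilted. Origin at the centre of its underside.
- chip_3: The pale marble mosaic chip, about 19x17x10 mm, 12 g, lying on the tray's floor; clings too well to slide even when the tray is fully tilted. Origin at the centre of its underside.
- grey_tub: Bystander, not to be disturbed: grey lidded tub, 70 mm across, 80 mm high. Origin under its centre.
- tall_pot: Bystander, not to be disturbed: slim white lidded sample pot, 32 across, 62 mm high. Origin under its centre.
- wide_pot: Bystander, not to be disturbed: white lidded sample pot, 38 across, 58 mm high. Origin under its centre.
- vial: Bystander, not to be disturbed: clear sample vial with black cap, 47 across, 124 mm high. Origin under its centre.
- tray_shoe (a point): Yellow shoe, 28 mm wide, on the tray's -y side (tray frame x 90 mm). Once the tray is raised past about 0.52 rad, the collar's arm can swing in under it and then props the tray at about 0.48 rad or above. While the tray is flat the arm only swings over the shoe and blocks raising.

How it is judged:
On the way, in this order (a step that is already met when the one before it is completed fails the run):
1. the tray is tipped up (value of joint tray above 0.52 rad), for 0.2 s.
2. the collar is turned to locked with the tray up (value of joint collar above 1.35 rad and value of joint tray above 0.42 rad), for 0.2 s.
3. the scraper's edge is in the tray, close to its floor (x of scraper_edge in the frame of tray_lip between 0 and 0.16 m and y of scraper_edge in the frame of tray_lip between -0.034 and 0.034 m and z of scraper_edge in the frame of tray_lip below 0.01 m), for 0.1 s.
4. all three chips are in the dish (horizontal distance between each of chip_1, chip_2, chip_3 and dish below 0.056 m and height (world z) of each of chip_1, chip_2, chip_3 below 0.032 m), for 0.2 s.
At the end, for the whole second after the job is handed in: All three chips lie in the dish (centres within 56 mm of its centre and below 32 mm), the collar is locked (over 1.35 rad) and the tray still propped (over 0.42 rad), the scraper hangs upright in its rack (handle within 20 mm of its rest, tilt under 0.15 rad), the chips are at rest (all of step 2 and all of step 4 and distance between scraper_handle and rack_rest below 0.02 m and angle between scraper_handle's own z axis and vertical below 0.15 rad and linear speed of each of chip_1, chip_2, chip_3 below 0.02 m/s); the robot touches nothing.
It fails at once if the fingers push a chip (contact force between the fingers and chip_1 above 0.5 N or contact force between the fingers and chip_2 above 0.5 N or contact force between the fingers and chip_3 above 0.5 N).
It fails at once if a bystander is moved more than 30 mm or knocked over (distance of any of grey_tub, tall_pot, wide_pot, vial from where it was at the start of the episode above 0.03 m or angle between any of grey_tub, tall_pot, wide_pot, vial's own z axis and vertical above 0.5 rad).
It also fails if it takes over 72 s, if anything falls off the work surface, if the arm or the gripper's body presses on something with over 40 N, if the wrist force passes 120 N, or if a joint passes its speed limit or range.

## Working session

There is one attempt and no reset: what is moved stays moved. The work goes in short steps, Python scripts to look and compute and a tool call to move; the robot and the scene stay as the last step left them, time stands still between calls to the robot, and variables do not carry over. Pictures are saved under pics/ and viewed, and the job is handed in when it is done.

Besides the shell and the picture viewer there is one more tool, called after "Request:" as name(argument=value, ...) on one line, values as JSON. carry_out: Moves the arm, as the interface text tells. Its arguments: {"type":"object","properties":{"increments":{"type":"array"},"squeeze":{"type":"number"}},"required":["increments"]}

```bash
mkdir -p pics; ls; python3 - <<'E'
from station import status,cams
import cv2,numpy as np
np.set_printoptions(precision=4,suppress=True)
print(status.state())
for n in ("scene","top","wrist"):
    im=cams.capture(n); cv2.imwrite(f"pics/{n}0.png",im); print(n,cams.get_calibration(n))
E
```

```text
pics
{'t': 0.0, 'qpos': array([-1.158 ,  0.3203,  1.5657, -0.    ,  1.2574, -0.02  ]), 'dq': array([-0.0002,  0.0003,  0.001 ,  0.0009,  0.001 ,  0.001 ]), 'joint_efforts': array([ -0.0037, -41.5536, -23.4163,  -0.0004,   0.0083,  -0.    ]), 'position': array([ 0.241 , -0.5216,  0.2305]), 'ee_rot': array([-3.0666, -0.6741,  0.0006]), 'contact_force': array([-0.5084, -0.3154,  0.465 ]), 'torque': array([ 0.0994, -0.0611,  0.021 ]), 'grip_width': 0.9968262571993564}
scene {'fov_y': 51.98941459815896, 'cx': 320.0073978083831, 'cy': 247.8247580928372, 'world_to_cam': array([[-0.8406, -0.5417,  0.0012,  0.4792],
       [-0.4161,  0.6443, -0.6416,  0.2932],
       [ 0.3468, -0.5398, -0.767 ,  0.9363],
       [ 0.    ,  0.    ,  0.    ,  1.    ]])}
top {'fov_y': 55.33444176196115, 'cx': 323.6921500086861, 'cy': 241.4001299408695, 'world_to_cam': array([[-0.0228, -0.9993,  0.0295, -0.0132],
       [-0.9933,  0.0193, -0.1139,  0.5934],
       [ 0.1132, -0.0319, -0.9931,  0.9234],
       [ 0.    ,  0.    ,  0.    ,  1.    ]])}
wrist {'fov_y': 70.34672312664111, 'cx': 314.05269320630816, 'cy': 234.75265949276783, 'tool_from_camera': array([[ 0.0003, -0.9621, -0.2725,  0.0692],
       [ 1.    ,  0.0002,  0.0003,  0.0016],
       [-0.0002, -0.2725,  0.9621, -0.1435],
       [ 0.    ,  0.    ,  0.    ,  1.    ]])}
```

View pics/scene0.png

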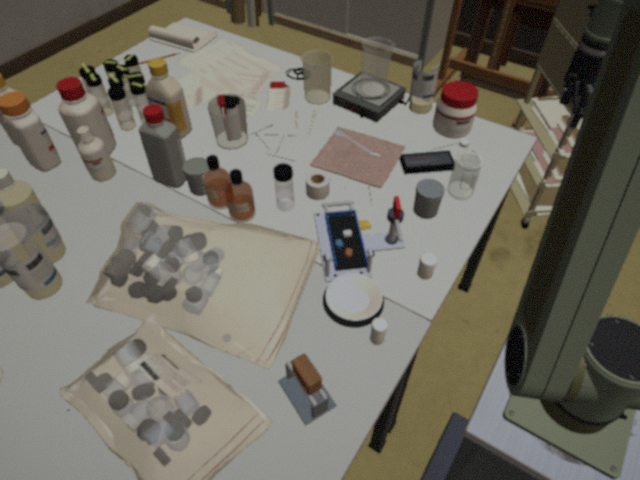

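View pics/top0.png

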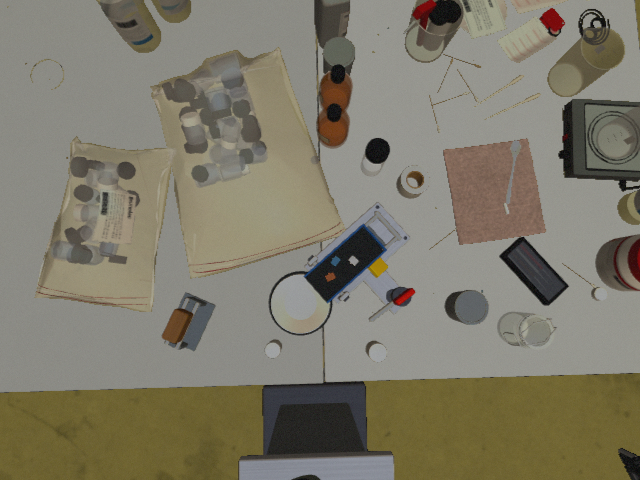

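View pics/wrist0.png

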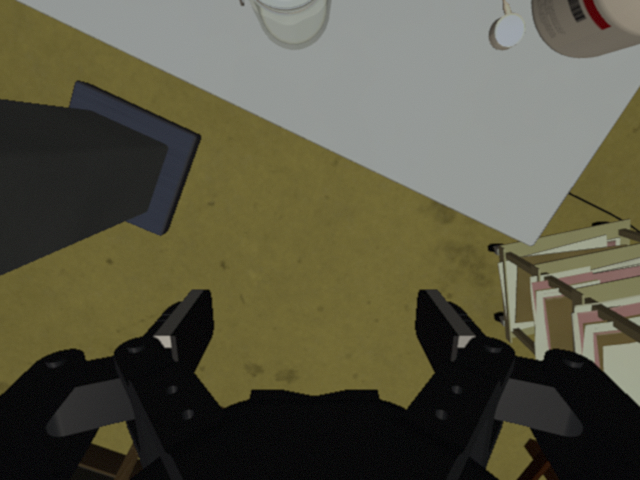

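```bash
python3 - <<'E'
import cv2
im=cv2.imread("pics/top0.png")
def crop(im,x0,y0,x1,y1,s,n):
    c=cv2.resize(im[y0:y1,x0:x1],None,fx=s,fy=s,interpolation=cv2.INTER_CUBIC)
    for x in range(x0,x1,10): cv2.putText(c,str(x),(int((x-x0)*s),8),0,.3,(0,0,255),1); cv2.line(c,(int((x-x0)*s),0),(int((x-x0)*s),3),(0,0,255),1)
    for y in range(y0,y1,10): cv2.putText(c,str(y),(0,int((y-y0)*s)+3),0,.3,(0,0,255),1)
    cv2.imwrite(n,c)
crop(im,290,190,430,340-10,5,"pics/c1.png") if False else crop(im,290,195,420,330-15,5,"pics/c1.png")
crop(im,150,280,230,360,7,"pics/c2.png")
im=cv2.imread("pics/scene0.png")
crop(im,300,180,450,290,5,"pics/c3.png")
crop(im,260,260,420,430,3.5,"pics/c4.png")
E
```

```text
(no output)
```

View pics/c1.png

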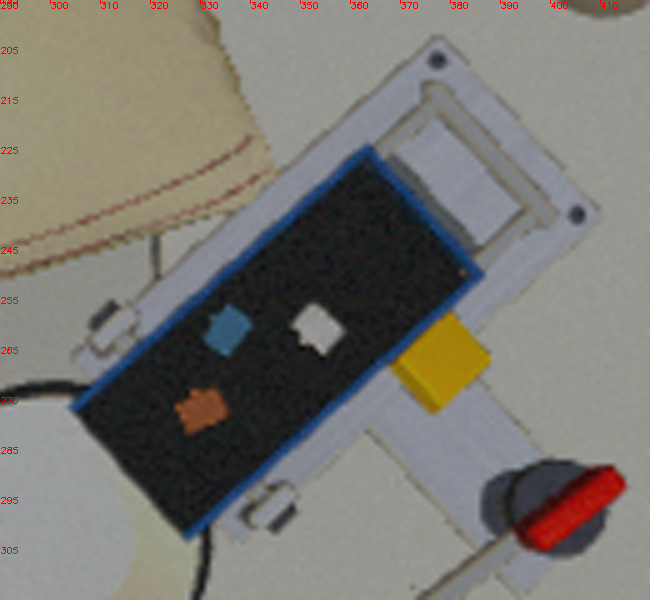

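View pics/c2.png

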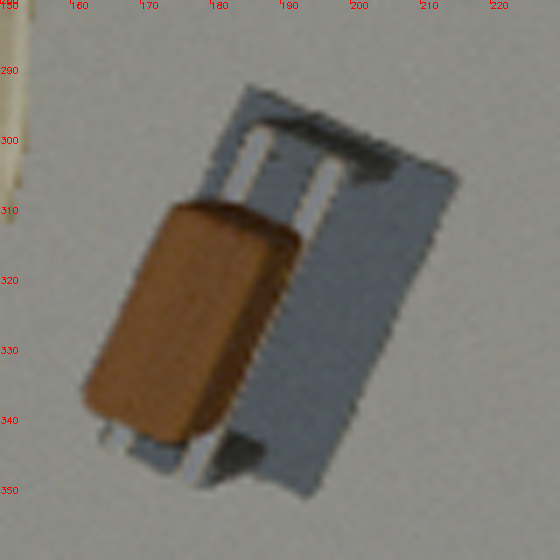

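View pics/c3.png

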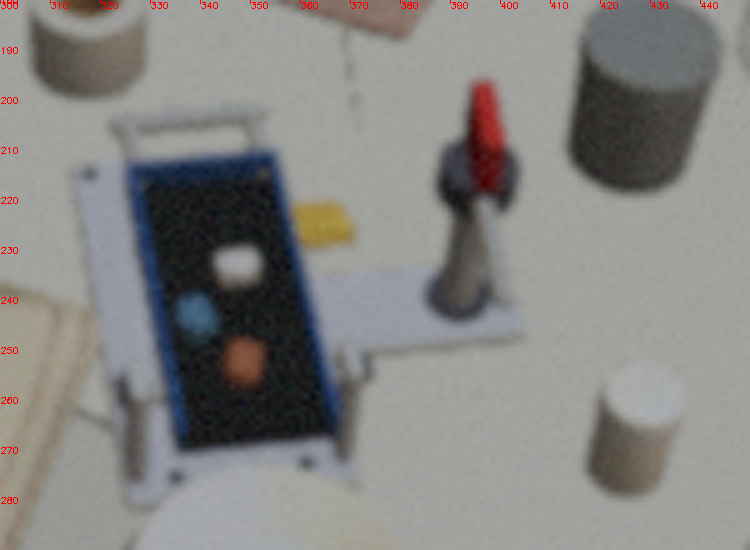

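View pics/c4.png

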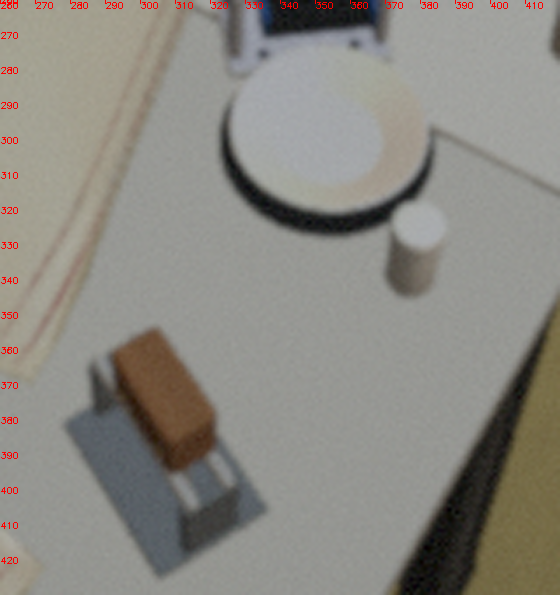

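```bash
cat > h.py <<'E'
import numpy as np,cv2
from scipy.optimize import least_squares
from station import status,cams
np.set_printoptions(precision=4,suppress=True)
CAL={n:cams.get_calibration(n) for n in("scene","top","wrist")}
def proj(n,P,T=None):
    c=CAL[n]; W=c["world_to_cam"] if T is None else T
    f=240/np.tan(np.radians(c["fov_y"]/2)); p=np.atleast_2d(P)@W[:3,:3].T+W[:3,3]
    return p[:,:2]/p[:,2:]*f+[c["cx"],c["cy"]]
def pl(v,P):
    x,y,t=v; P=np.atleast_2d(P).astype(float); c,s=np.cos(t),np.sin(t)
    return np.c_[x+c*P[:,0]-s*P[:,1], y+s*P[:,0]+c*P[:,1], P[:,2]]
def fit(obs,x0):
    r=lambda v: np.concatenate([(proj(n,pl(v,p))-u).ravel() for n,p,u in obs])
    s=least_squares(r,x0,loss='soft_l1'); return s.x, r(s.x).reshape(-1,2)
E
python3 - <<'E'
from h import *
o=[("top",(-.035,.036,.079),(304.4,276.2)),("top",(-.035,-.036,.079),(328,302.6)),("top",(.125,.036,.079),(363.6,224.4)),("top",(.125,-.036,.079),(386.6,249)),
("top",(.162,.034,.068),(376,212.4)),("top",(.162,-.034,.068),(399.6,239)),("top",(.081,-.12,.136),(404.4,296.6)),
("scene",(.125,.036,.079),(325.6,213)),("scene",(.125,-.036,.079),(355.4,210.4)),("scene",(.162,.034,.068),(322.4,204.4)),("scene",(.162,-.034,.068),(353.4,201.6))]
v,r=fit(o,[.6,-.1,-.9]); print(v); print(r)
# rack
o=[("top",(0,0,.110),(175.4,325.5)),]
def bp(u,v,z,n="top"):
    return least_squares(lambda q:(proj(n,[q[0],q[1],z])-[u,v]).ravel(),[.5,0]).x
for p in [(172/7+150,203/7+280),(88/7+150,398/7+280),(300/7+150,240/7+280)]: print(bp(*p,.11))
# dish,pots
print("dish",bp(301,303,.022)); print("tall/wide",bp(273,349,.062),bp(376,351,.058)); print("tub",bp(467,305,.08))
E
```

```text
[ 0.5147 -0.0318 -0.8692]
[[-1.407  -0.0048]
 [-0.8151  1.1555]
 [-0.5806 -1.0807]
 [ 0.51    1.1349]
 [ 0.4901  0.6404]
 [-0.652  -1.083 ]
 [ 0.8524  0.1546]
 [-0.397  -1.05  ]
 [ 0.2302 -1.2742]
 [ 1.4952 -0.3506]
 [-1.5326 -0.1085]]
[0.4623 0.2593]
[0.4114 0.2807]
[0.4516 0.2252]
dish [0.4662 0.0241]
tall/wide [0.3784 0.08  ] [ 0.3687 -0.1241]
tub [ 0.4557 -0.3048]
```

```bash
cat >> h.py <<'E'
from scipy.spatial.transform import Rotation as Ro
def pose():
    s=status.state(); return np.array(s["position"]),Ro.from_rotvec(s["ee_rot"]).as_matrix(),s
def inc(P,a=None):
    "world TCP target, desired world angle of tool y (mod pi)"
    p,R,s=pose(); d=R.T@(np.array(P)-p)*100; y=0
    if a is not None:
        cur=np.arctan2(R[1,1],R[0,1]); y=-(a-cur); y=(y+np.pi/2)%np.pi-np.pi/2
    print("inc cm",d.round(2),"yaw",round(y,3), "tilt z",R[:,2].round(4),"t",round(s["t"],2))
ST=(0.5147,-0.0318,-0.8692)
def st(x,y,z): return pl(ST,(x,y,z))[0]
def wproj(P,p=None,R=None):
    if p is None: p,R,_=pose()
    T=np.eye(4);T[:3,:3]=R;T[:3,3]=p
    return proj("wrist",P,np.linalg.inv(T@CAL["wrist"]["tool_from_camera"]))
def snap(n,fn,pts=None):
    p,R,_=pose(); im=cams.capture(n)
    cv2.imwrite("pics/"+fn+"_raw.png",im)
    if pts is not None:
        for q in (wproj(pts,p,R) if n=="wrist" else proj(n,pts)): cv2.circle(im,tuple(int(round(v)) for v in q),3,(0,255,0),1)
    cv2.imwrite("pics/"+fn+".png",im); np.savez("pics/"+fn+".npz",p=p,R=R)
E
python3 - <<'E'
from h import *
inc([*st(.162,0,0)[:2],.2],ST[2])
E
```

```text
inc cm [ 49.69 -17.37   3.09] yaw -0.269 tilt z [-0.0005  0.0012 -1.    ] t 0.15
```

Request:
carry_out(increments=[[0.35, [5, -1.7, 0.3], -0.05], [0.35, [10, -3.5, 0.6], -0.1], [0.35, [15, -5.2, 0.9], -0.15], [0.35, [20, -7, 1.2], -0.2], [0.35, [25, -8.7, 1.5], -0.269], [0.35, [30, -10.4, 1.9], -0.269], [0.35, [35, -12.2, 2.2], -0.269], [0.35, [40, -13.9, 2.5], -0.269], [0.35, [45, -15.7, 2.8], -0.269], [0.35, [49.7, -17.4, 3.1], -0.269]], squeeze=50)

```text
t: 1.15
position: [0.6006, -0.1729, 0.2012]
ee_rot: [-2.949, -1.08, 0.001]
contact_force: [0.9, -0.9, -0.8]
grip_width: 0.353
```

Request:
carry_out(increments=[[0.35, [0, 0, 0], 0], [0.35, [0, 0, 0], 0]])

```text
t: 1.35
position: [0.6008, -0.1718, 0.2002]
ee_rot: [-2.947, -1.083, 0.004]
contact_force: [-0.9, -0.6, -0.4]
grip_width: 0.349
```

```bash
python3 - <<'E'
from h import *
snap("wrist","w1",[st(.162,-.034,.065),st(.162,.034,.065),st(.125,.036,.079),st(.125,-.036,.079),st(-.035,.036,.079),st(-.035,-.036,.079),st(.081,-.12,.136),st(.081-.021,-.12,.136)])
inc([*st(.162,0,0)[:2],.046],ST[2])
E
```

```text
inc cm [ 2.61 -0.05 15.46] yaw 0.001 tilt z [-0.0027  0.0009 -1.    ] t 1.4
```

View pics/w1.png

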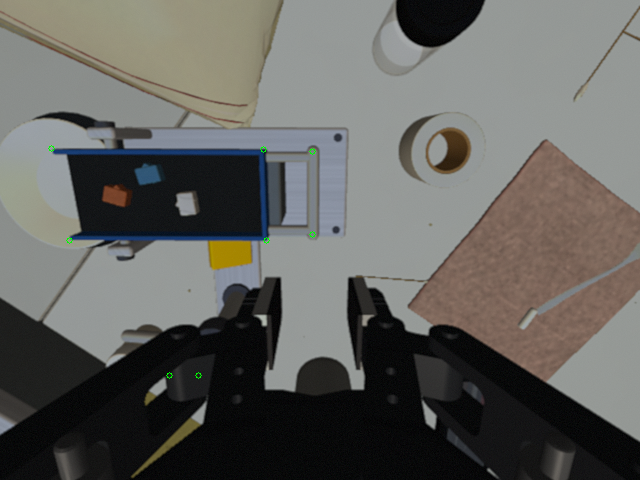

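Request:
carry_out(increments=[[0.35, [2.6, 0, 3], 0], [0.35, [2.6, 0, 6], 0], [0.35, [2.6, 0, 10], 0], [0.35, [2.6, 0, 14], 0], [0.35, [2.6, 0, 15.5], 0], [0.35, [2.6, 0, 15.5], 0], [0, [2.6, 0, 15.5], 0], [0, [2.6, 0, 15.5], 0], [0, [2.6, 0, 15.5], 0], [0, [2.6, 0, 15.5], 0]], squeeze=50)

```text
t: 2.4
position: [0.6177, -0.1555, 0.0466]
ee_rot: [-2.946, -1.079, 0.007]
contact_force: [-5.4, 3.2, 1.1]
grip_width: 0.095
```

```bash
python3 - <<'E'
from h import *
p,R,s=pose();print(p,s["grip_width"],s["contact_force"],R[:,1])
L=.162; z0=p[2]
for th in np.linspace(0,.575,11)[1:]:
    # radial: tool y approx stand +x? shift
    d=np.array([*( (st(L*np.cos(th),0,0)-st(L,0,0))[:2]), L*np.sin(th)])
    print((R.T@d*100).round(2))
snap("scene","s1")
E
```

```text
[ 0.6177 -0.1555  0.0466] 0.09524186650326324 [-5.3687  3.2249  1.1133] [ 0.6459 -0.7634 -0.0055]
[-0.   -0.03 -0.93]
[-0.01 -0.12 -1.86]
[-0.01 -0.26 -2.78]
[-0.01 -0.45 -3.69]
[-0.01 -0.69 -4.59]
[-0.02 -0.98 -5.47]
[-0.02 -1.33 -6.34]
[-0.02 -1.72 -7.18]
[-0.02 -2.16 -8.  ]
[-0.02 -2.65 -8.8 ]
```

View pics/s1.png

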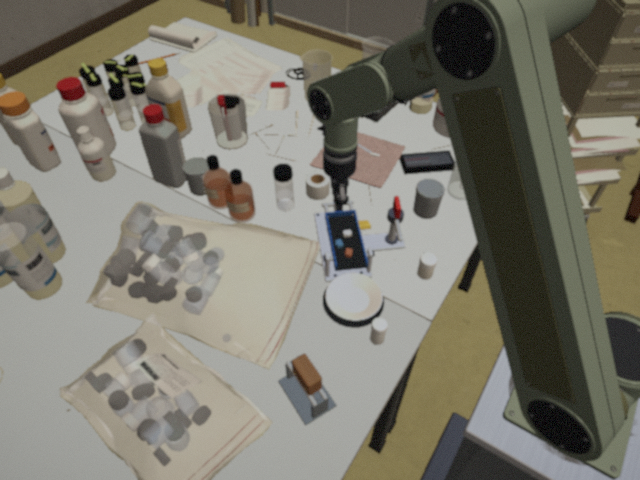

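Bar gripped (opening 0.095 = 8 mm, the bar near 10 mm). Scene shows the gripper at the bar (340,200). Raise along the arc.

Request:
carry_out(increments=[[0, [0, -0.03, -0.93], 0], [0, [0, -0.12, -1.86], 0], [0, [0, -0.26, -2.78], 0], [0, [0, -0.45, -3.69], 0], [0, [0, -0.69, -4.59], 0], [0, [0, -0.98, -5.47], 0], [0, [0, -1.33, -6.34], 0], [0, [0, -1.72, -7.18], 0], [0, [0, -2.16, -8.0], 0], [0, [0, -2.65, -8.8], 0]])

```text
t: 3.45
position: [0.6014, -0.1361, 0.1358]
ee_rot: [-2.948, -1.081, 0.006]
contact_force: [2.5, -7.3, -2.3]
grip_width: 0.102
```

Request:
carry_out(increments=[[0, [0, 0, 0], 0], [0, [0, -0.05, -0.1], 0]])

```text
t: 3.65
position: [0.6008, -0.1355, 0.1374]
ee_rot: [-2.948, -1.08, 0.006]
contact_force: [0.5, -3.7, -4.0]
grip_width: 0.095
```

```bash
python3 - <<'E'
from h import *
p,R,s=pose();print(p,s["grip_width"],s["contact_force"],(p[2]+.019-.065)/.162)
snap("scene","s2");snap("top","t2")
im=cv2.imread("pics/s2.png")[170:300,280:440];a=cv2.resize(im,None,fx=3.5,fy=3.5)
im=cv2.imread("pics/t2.png");cv2.imwrite("pics/t2c.png",cv2.resize(im[190:350,260:430],None,fx=3.5,fy=3.5));cv2.imwrite("pics/s2c.png",a)
E
```

```text
[ 0.6008 -0.1355  0.1374] 0.09534918017469643 [ 0.487  -3.6594 -4.0313] 0.5641514223990326
```

View pics/s2c.png

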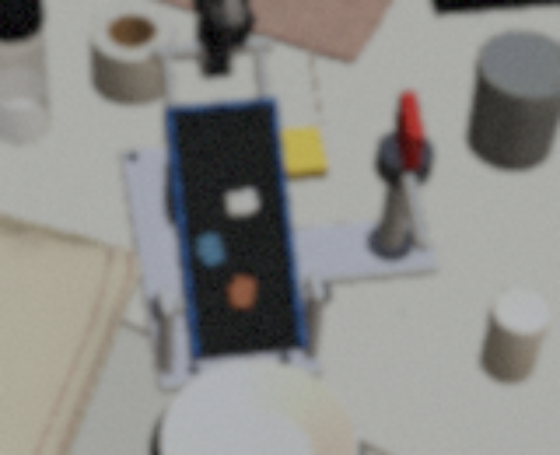

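Request:
carry_out(increments=[[0.3, [0, 0, 0], 0], [0.3, [0, 0, 0], 0], [0.3, [0, 0, -1], 0], [0.3, [0, 0, -4], 0], [0.3, [0, 0, -8], 0], [0.4, [0, 0, -9], -0.1], [0.4, [0, 0, -9], -0.25]])

```text
t: 4.45
position: [0.603, -0.1357, 0.2313]
ee_rot: [2.786, 1.447, 0.003]
contact_force: [-0.5, -0.4, -0.0]
grip_width: 0.401
```

```bash
python3 - <<'E'
from h import *
t=.577
def tr(x,y,z,t=t): return st(x*np.cos(t)-z*np.sin(t),y,.065+x*np.sin(t)+z*np.cos(t))
snap("wrist","w3",[tr(.162,-.034,0),tr(.162,.034,0),tr(.125,.036,.014),tr(.125,-.036,.014),tr(-.035,.036,0),tr(-.035,-.036,0),st(.081,-.12,.136),st(.081-.021,-.12,.136)])
w=st(.081,-.12,0)
inc([w[0],w[1],.22],ST[2]+np.pi/2)
E
```

```text
inc cm [-10.18  -8.38   0.98] yaw -1.31 tilt z [ 0.  0. -1.] t 4.5
```

View pics/w3.png

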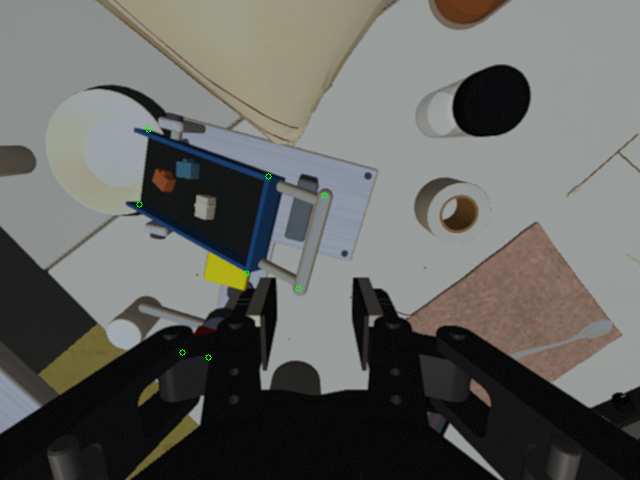

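Request:
carry_out(increments=[[0.4, [-2, -1.5, 0], -0.15], [0.4, [-4, -3, 0], -0.3], [0.4, [-6, -4.5, 0], -0.45], [0.4, [-8, -6, 0], -0.6], [0.4, [-10, -8, 0], -0.75], [0.4, [-10.2, -8.4, 0], -0.9], [0.4, [-10.2, -8.4, 0], -1.05], [0.4, [-10.2, -8.4, 0], -1.2], [0.4, [-10.2, -8.4, 0], -1.31], [0.4, [-10.2, -8.4, 0], -1.31]])

```text
t: 5.5
position: [0.4751, -0.1711, 0.2301]
ee_rot: [1.326, 2.848, 0.001]
contact_force: [0.4, -0.4, 0.8]
grip_width: 0.4
```

```bash
python3 - <<'E'
from h import *
w=st(.081,-.12,0)
inc([w[0],w[1],.22],ST[2]+np.pi/2)
snap("wrist","w4",[st(.081,-.12,.136),st(.081-.021,-.12,.136),st(.081+.021,-.12,.136)]);snap("scene","s4");snap("top","t4",[st(.081,-.12,.136),st(.081-.021,-.12,.136),st(.081+.021,-.12,.136)])
E
```

```text
inc cm [-0.01  0.01  1.01] yaw -0.002 tilt z [ 0.0005  0.0002 -1.    ] t 5.5
```

View pics/w4.png

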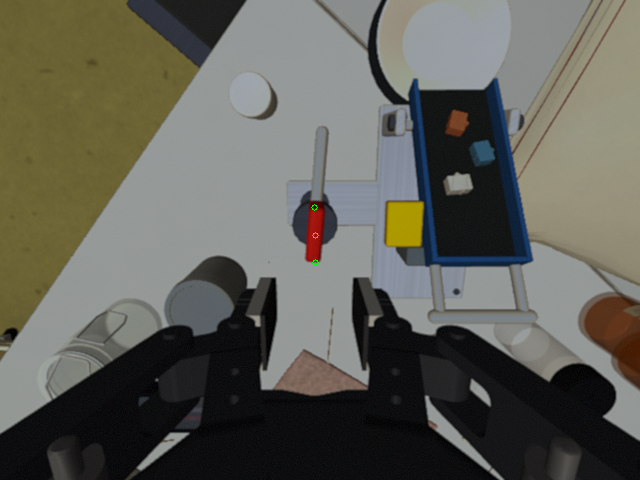

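Request:
carry_out(increments=[[0.4, [0, 0, 3], 0.08], [0.4, [0, 0, 7], 0.08], [0.4, [0, 0, 10], 0.08], [0.4, [0, 0, 12], 0.08], [0.4, [0, 0, 12], 0.08], [0, [0, 0, 12], 0.08], [0, [0, 0, 12], 0.08], [0, [0, 0, 12], 0.08], [0, [0, 0, 12], 0.08]], squeeze=50)

```text
t: 6.55
position: [0.4759, -0.1716, 0.1112]
ee_rot: [1.439, 2.789, 0.0]
contact_force: [0.7, -1.1, 3.1]
grip_width: 0.133
```

Request:
carry_out(increments=[[0, [0, 0, 0], 0.13], [0, [0, 0, 0], 0.26], [0, [0, 0, 0], 0.39], [0, [0, 0, 0], 0.52], [0, [0, 0, 0], 0.65], [0, [0, 0, 0], 0.78], [0, [0, 0, 0], 0.91], [0, [0, 0, 0], 1.04], [0, [0, 0, 0], 1.17], [0, [0, 0, 0], 1.3]])

```text
t: 7.55
position: [0.4738, -0.1715, 0.1112]
ee_rot: [2.839, 1.344, -0.003]
contact_force: [-6.4, -0.9, 1.1]
grip_width: 0.128
```

```bash
python3 - <<'E'
from h import *
p,R,s=pose();print(p,s["grip_width"],s["contact_force"],s["torque"],s["t"])
inc([p[0],p[1],p[2]],ST[2]); snap("wrist","w5")
E
```

```text
[ 0.4738 -0.1715  0.1112] 0.12841203846460733 [-6.4049 -0.9362  1.1164] [-0.2474  0.8484  0.0521] 7.55
inc cm [0. 0. 0.] yaw 0.183 tilt z [-0.0016 -0.001  -1.    ] t 7.55
```

View pics/w5.png

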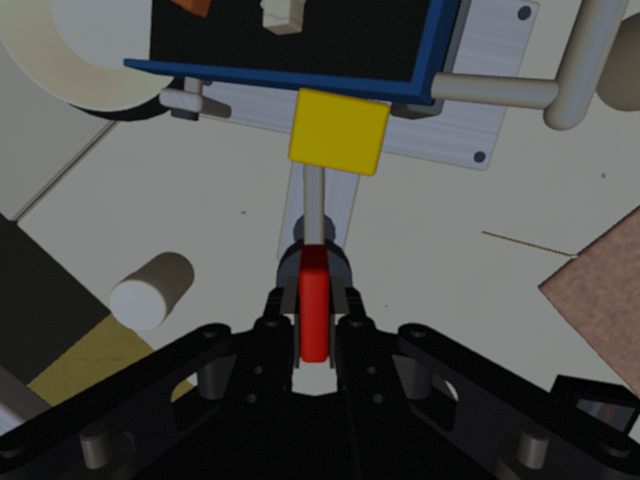

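Request:
carry_out(increments=[[0, [0, 0, 0], 0.1], [0, [0, 0, 0], 0.18], [0, [0, 0, 0], 0.2], [0, [0, 0, 0], 0.2]])

```text
t: 8.0
position: [0.4735, -0.1714, 0.1113]
ee_rot: [2.96, 1.052, -0.004]
contact_force: [-1.3, 0.4, -1.9]
grip_width: 0.131
```

```bash
python3 - <<'E'
from h import *
p,R,s=pose();print(p,s["grip_width"],s["contact_force"],s["torque"],s["t"])
inc([p[0],p[1],p[2]],ST[2]); snap("wrist","w6")
E
```

```text
[ 0.4735 -0.1714  0.1113] 0.13117190180766305 [-1.3093  0.4401 -1.9381] [0.049  0.1222 0.6099] 8.0
inc cm [0. 0. 0.] yaw -0.019 tilt z [-0.0022 -0.0011 -1.    ] t 8.0
```

View pics/w6.png

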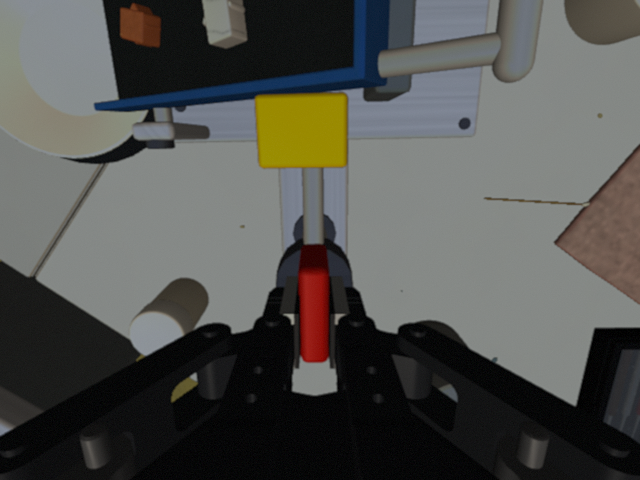

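Request:
carry_out(increments=[[0.4, [0, 0, 0], 0], [0.4, [0, 0, 0], 0], [0.4, [0, 0, 0], 0], [0.4, [0, 0, -2], 0], [0.4, [0, 0, -6], 0], [0.4, [0, 0, -11], 0], [0.6, [0, 0, -14], 0]])

```text
t: 8.75
position: [0.475, -0.1717, 0.2551]
ee_rot: [2.957, 1.05, 0.003]
contact_force: [0.8, -0.1, -0.1]
grip_width: 0.556
```

```bash
python3 - <<'E'
from h import *
u=[(185.7,292.4),(215.4,305.3),(194.3,351)]; P=[(.052,.035),(.052,-.035),(-.052,-.035)]
def r(v): return (proj("top",pl(v[:3],[(*p,v[3]) for p in P]))-u).ravel()
s=least_squares(lambda v: np.r_[r(v),(v[3]-.008)/.004],[.44,.23,-.4,.008]);print(s.x,s.fun)
C=[(sx*.052,sy*.035,s.x[3]) for sx in(1,-1) for sy in(1,-1)]
print(proj("scene",pl(s.x[:3],C)), "obs L(279.1,381.4) B(306.6,424.9) R(336.3,405.7)")
v=s.x[:3]
H=[(sx*.03,sy*.015,.11) for sx in(1,-1) for sy in(1,-1)]
H+= [(sx*.03,sy*.015,.065) for sx in(1,-1) for sy in(1,-1)]
for n in("top","scene"):
    im=cv2.imread(f"pics/{n}0.png"); 
    S=6; q=proj(n,pl(v,np.array(C+H))); x0,y0=(q.min(0)-8).astype(int);x1,y1=(q.max(0)+8).astype(int)
    c=cv2.resize(im[y0:y1,x0:x1],None,fx=S,fy=S)
    for k in q: cv2.circle(c,tuple(((k+.5-[x0,y0])*S).astype(int)),4,(0,255,0),1)
    cv2.imwrite(f"pics/rack_{n}.png",c); print(c.shape,x0,y0)
E
```

```text
[ 0.433   0.2572 -0.4342  0.0073] [-0.313  -0.5607  0.3059 -0.0621  0.0094  0.6033 -0.1846]
[[278.1908 378.6819]
 [308.8543 361.1115]
 [305.9293 423.666 ]
 [337.7372 403.8571]] obs L(279.1,381.4) B(306.6,424.9) R(336.3,405.7)
(456, 420, 3) 153 283
(540, 450, 3) 270 341
```

View pics/rack_top.png

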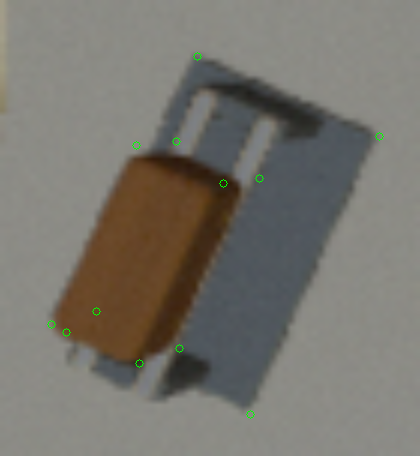

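View pics/rack_scene.png

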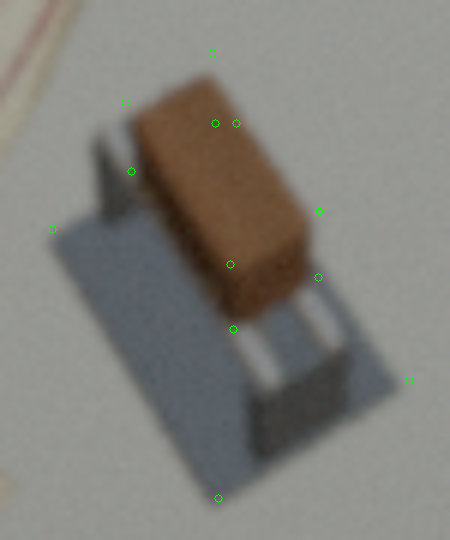

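```bash
python3 - <<'E'
from h import *
inc([.433,.257,.25],1.137)
E
```

```text
inc cm [ 23.77 -35.92   0.38] yaw 1.116 tilt z [ 0.003  -0.0028 -1.    ] t 8.75
```

Request:
carry_out(increments=[[0.6, [2.4, -3.6, 0], -0.14], [0.6, [4.8, -7.2, 0], -0.28], [0.6, [7.2, -10.8, 0], -0.42], [0.6, [9.6, -14.4, 0], -0.56], [0.6, [12, -18, 0], -0.7], [0.6, [14.4, -21.6, 0], -0.84], [0.6, [16.8, -25.2, 0], -0.98], [0.6, [19.2, -28.8, 0], -1.12], [0.6, [21.6, -32.4, 0], -1.26], [0.6, [23.8, -35.9, 0.4], -1.4]])

```text
t: 9.75
position: [0.4334, 0.2592, 0.2505]
ee_rot: [1.577, 2.711, 0.002]
contact_force: [0.1, -0.3, -0.1]
grip_width: 0.604
```

```bash
python3 - <<'E'
from h import *
inc([.433,.257,.25],1.137)
E
```

```text
inc cm [-0.17 -0.14  0.05] yaw -0.62 tilt z [ 0.005  -0.0015 -1.    ] t 9.75
```

Request:
carry_out(increments=[[0.6, [-0.1, -0.1, 0], -0.15], [0.6, [-0.1, -0.1, 0], -0.3], [0.6, [-0.1, -0.1, 0], -0.45], [0.6, [-0.1, -0.1, 0], -0.6], [0.6, [-0.1, -0.1, 0], -0.62], [0.6, [-0.1, -0.1, 0], -0.62]])

```text
t: 10.35
position: [0.4331, 0.2579, 0.2507]
ee_rot: [0.678, 3.062, -0.0]
contact_force: [0.6, -0.2, -0.7]
grip_width: 0.601
```

```bash
python3 - <<'E'
from h import *
v=(.433,.2572,-.4342)
H=[(sx*.03,sy*.015,.11) for sx in(1,-1) for sy in(1,-1)]+[(0,0,.11)]+[(sx*.052,sy*.035,.007) for sx in(1,-1) for sy in(1,-1)]
snap("wrist","w7",pl(v,np.array(H))); inc([.433,.257,.25],1.137)
E
```

```text
inc cm [-0.03 -0.08  0.06] yaw -0.002 tilt z [ 0.0052 -0.0014 -1.    ] t 10.4
```

View pics/w7.png

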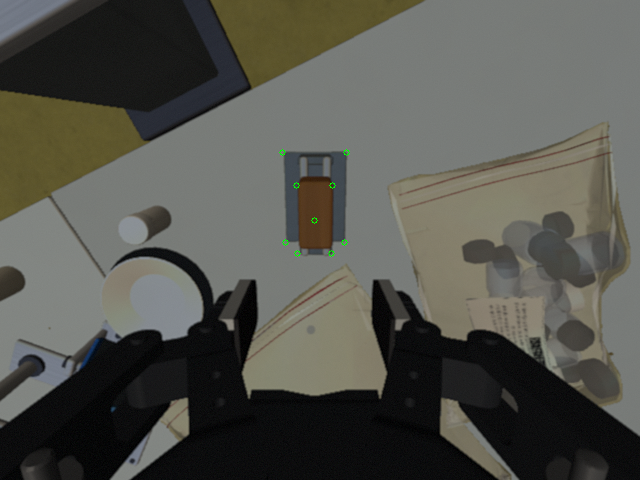

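```bash
python3 - <<'E'
from h import *
z=np.load("pics/w7.npz");p,R=z["p"],z["R"]; im=cv2.imread("pics/w7_raw.png")
cv2.imwrite("pics/w7c.png",cv2.resize(im[140:270,250:380],None,fx=4.5,fy=4.5,interpolation=cv2.INTER_CUBIC))
v=(.433,.2572,-.4342)
print(wproj(pl(v,[(.046,0,.065),(-.046,0,.065),(0,0,.065),(0,0,.11),(.03,0,.11),(-.03,0,.11)]),p,R))
E
```

```text
[[314.2318 253.2117]
 [314.1236 161.2581]
 [314.1797 208.9895]
 [314.2498 219.7705]
 [314.2872 252.8936]
 [314.2102 184.6986]]
```

View pics/w7c.png

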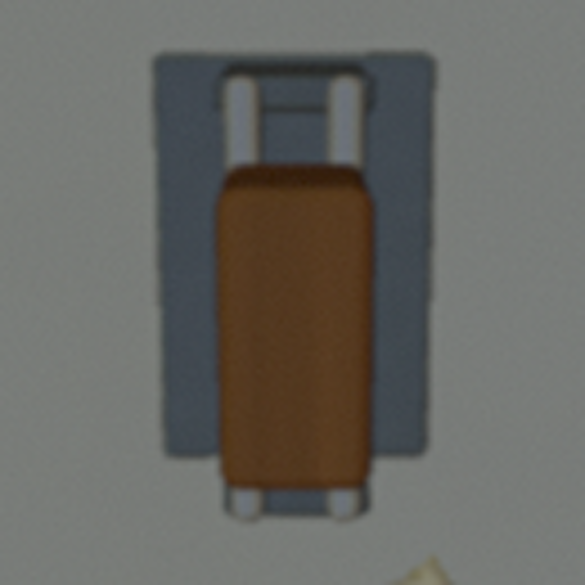

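Request:
carry_out(increments=[[0.6, [0.4, 0, 4], 0], [0.6, [0.4, 0, 8], 0], [0.6, [0.4, 0, 12], 0], [0.6, [0.4, 0, 16], 0], [0.6, [0.4, 0, 18.1], 0], [0.6, [0.4, 0, 18.1], 0], [0, [0.4, 0, 18.1], 0], [0, [0.4, 0, 18.1], 0], [0, [0.4, 0, 18.1], 0], [0, [0.4, 0, 18.1], 0]], squeeze=60)

```text
t: 11.4
position: [0.4313, 0.2598, 0.071]
ee_rot: [0.678, 3.06, 0.003]
contact_force: [-0.6, -0.1, 3.7]
grip_width: 0.346
```

```bash
python3 - <<'E'
from h import *
p,R,s=pose();print(p,R,s["grip_width"]*85,s["contact_force"],s["t"]); snap("wrist","w8")
E
```

```text
[0.4313 0.2598 0.071 ] [[-0.9063  0.4225  0.0079]
 [ 0.4225  0.9064  0.0002]
 [-0.0071  0.0036 -1.    ]] 29.423701122811032 [-0.5734 -0.09    3.7002] 11.4
```

View pics/w8.png

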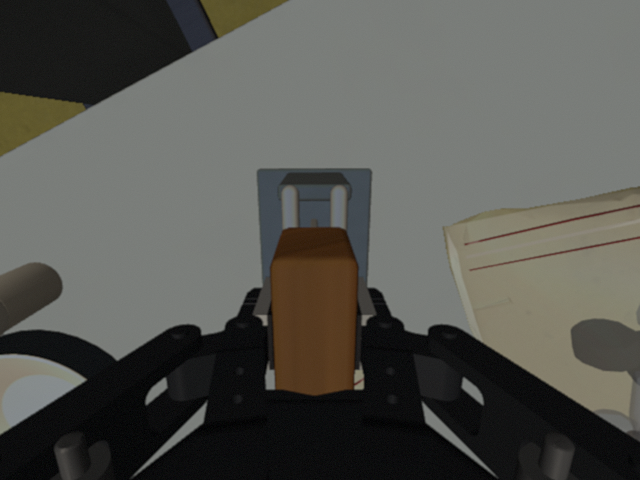

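Request:
carry_out(increments=[[0, [0, 0, -1], 0], [0, [0, 0, -4], 0], [0, [0, 0, -8], 0], [0, [0, 0, -13], 0], [0, [0, 0, -18], 0], [0, [0, 0, -19], 0], [0, [0, 0, -19], 0]])

```text
t: 12.15
position: [0.4304, 0.2601, 0.2636]
ee_rot: [0.677, 3.056, 0.009]
contact_force: [0.1, -0.3, -1.6]
grip_width: 0.34
```

```bash
cat >> h.py <<'E'
def tr(x,y,z,t=.577): return st(x*np.cos(t)-z*np.sin(t),y,.065+x*np.sin(t)+z*np.cos(t))
E
python3 - <<'E'
from h import *
z=np.load("pics/w4.npz"); im=cv2.imread("pics/w4_raw.png")
for n,u in (("red",(456,122)),("blue",(482,152)),("pale",(458,183))):
    s=least_squares(lambda q:(wproj(tr(q[0],q[1],.008),z["p"],z["R"])-u).ravel(),[.03,0]); print(n,s.x.round(4),s.cost)
p,R,s=pose();print(p,s["grip_width"],s["contact_force"])
snap("top","t9"); im=cv2.imread("pics/t9.png"); cv2.imwrite("pics/t9c.png",cv2.resize(im[190:370,150:430],None,fx=2.8,fy=2.8))
E
```

```text
red [ 0.0056 -0.0024] 9.087677628146056e-28
blue [0.034 0.015] 1.2924697071141057e-26
pale [ 0.0615 -0.0079] 5.2506581851510546e-27
[0.4304 0.2601 0.2636] 0.3404640185972535 [ 0.0619 -0.2504 -1.6357]
```

View pics/t9c.png

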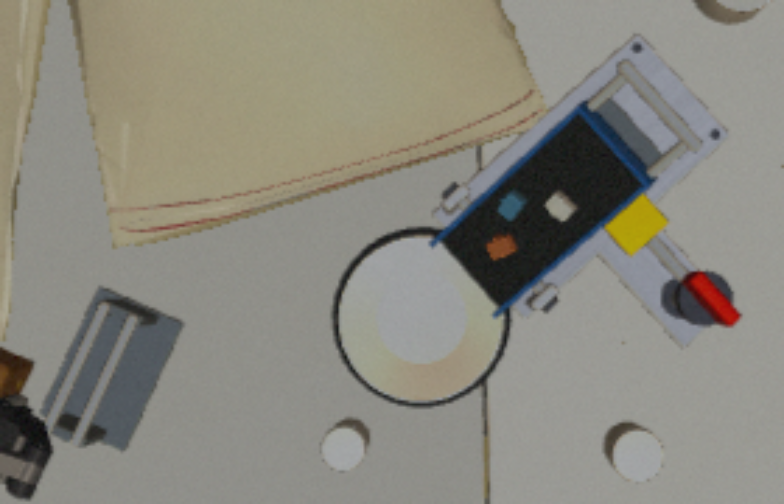

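```bash
python3 - <<'E'
from h import *
im=cv2.imread("pics/t9_raw.png"); S=7;x0,y0=300,200
c=cv2.resize(im[y0:y0+105,x0:x0+105],None,fx=S,fy=S,interpolation=cv2.INTER_CUBIC)
for t,col in((.577,(0,255,0)),(.49,(0,0,255))):
    for P in [(.162,.034,0),(.162,-.034,0),(.125,.036,.014),(.125,-.036,.014),(-.035,.036,0),(-.035,-.036,0)]:
        k=proj("top",tr(*P,t))[0]; cv2.circle(c,tuple(((k+.5-[x0,y0])*S).astype(int)),4,col,1)
cv2.imwrite("pics/t9d.png",c)
E
```

```text
(no output)
```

View pics/t9d.png

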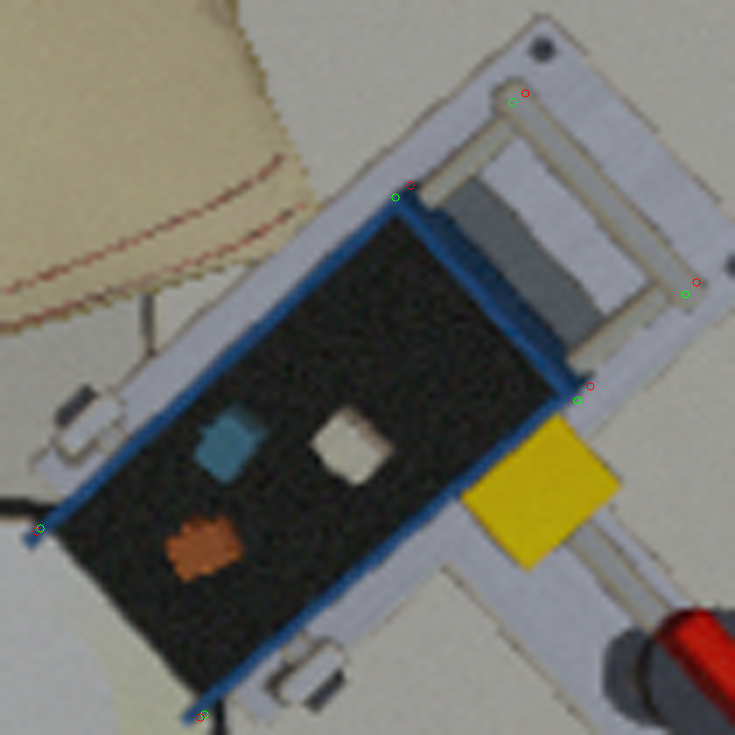

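```bash
python3 - <<'E'
from h import *
e=tr(.09,.003,.003); print(e); inc([e[0],e[1],.255],ST[2])
E
```

```text
[ 0.5646 -0.0862  0.1166]
inc cm [-26.86 -25.63   0.72] yaw -1.138 tilt z [ 0.0084  0.0004 -1.    ] t 12.2
```

Request:
carry_out(increments=[[0, [-2.7, -2.6, 0], 0.14], [0, [-5.4, -5.2, 0], 0.28], [0, [-8.1, -7.8, 0], 0.42], [0, [-10.8, -10.4, 0], 0.56], [0, [-13.5, -13, 0], 0.7], [0, [-16.2, -15.6, 0], 0.84], [0, [-18.9, -18.2, 0], 0.98], [0, [-21.6, -20.8, 0], 1.12], [0, [-24.3, -23.4, 0], 1.26], [0, [-26.9, -25.6, 0], 1.4]])

```text
t: 13.2
position: [0.564, -0.0877, 0.2591]
ee_rot: [2.502, 1.9, 0.004]
contact_force: [0.5, -0.3, -0.7]
grip_width: 0.344
```

```bash
python3 - <<'E'
from h import *
e=tr(.09,.003,.003); inc([e[0],e[1],.24],ST[2])
E
```

```text
inc cm [0.16 0.02 1.91] yaw 0.597 tilt z [ 0.0024  0.0014 -1.    ] t 13.2
```

Request:
carry_out(increments=[[0, [0.1, 0, 0], 0.15], [0, [0.1, 0, 0], 0.3], [0, [0.1, 0, 0], 0.45], [0, [0.1, 0, 1], 0.597], [0, [0.1, 0, 1.9], 0.597], [0, [0.1, 0, 1.9], 0.597]])

```text
t: 13.8
position: [0.5625, -0.0864, 0.2367]
ee_rot: [-2.945, -1.083, 0.005]
contact_force: [-0.3, 0.0, -1.3]
grip_width: 0.345
```

```bash
python3 - <<'E'
from h import *
e=tr(.09,.003,.003); inc([*e[:2],e[2]+.052],ST[2]); p,R,s=pose();print(p,s["contact_force"])
snap("wrist","w10"); snap("scene","s10"); im=cv2.imread("pics/s10.png");cv2.imwrite("pics/s10c.png",cv2.resize(im[120:300,250:450],None,fx=3.2,fy=3.2))
E
```

```text
inc cm [0.19 0.16 6.81] yaw 0.003 tilt z [-0.0046  0.0026 -1.    ] t 13.8
[ 0.5625 -0.0864  0.2367] [-0.3272  0.0186 -1.3273]
```

View pics/w10.png

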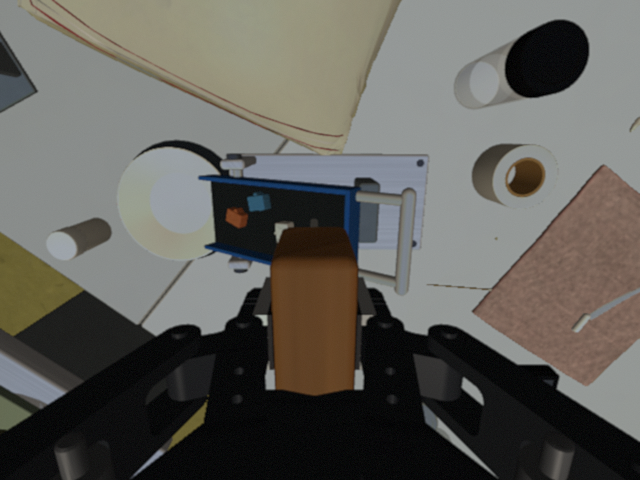

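View pics/s10c.png

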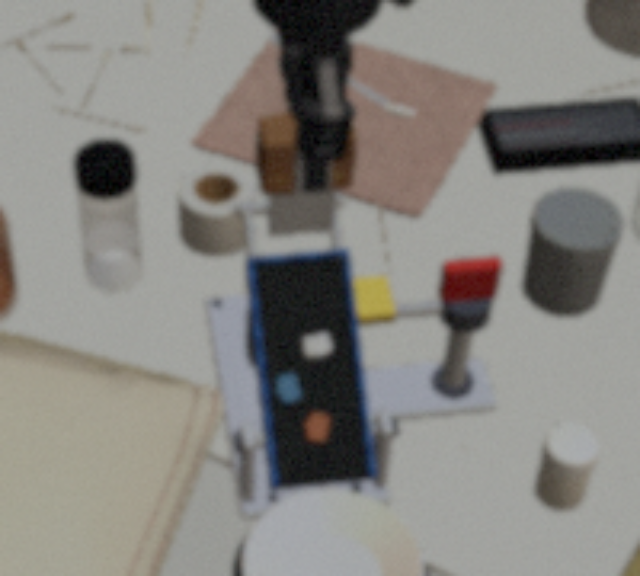

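Request:
carry_out(increments=[[0, [0.19, 0.16, 2], 0], [0, [0.19, 0.16, 4], 0], [0, [0.19, 0.16, 5.5], 0], [0, [0.19, 0.16, 6.2], 0], [0, [0.19, 0.16, 6.6], 0], [0, [0.19, 0.16, 6.6], 0]])

```text
t: 14.5
position: [0.5664, -0.0865, 0.173]
ee_rot: [-2.947, -1.083, -0.001]
contact_force: [-0.0, 0.7, -1.4]
grip_width: 0.346
```

```bash
python3 - <<'E'
from h import *
e=tr(.09,.003,.003); inc([*e[:2],e[2]+.052],ST[2]); p,R,s=pose();print(p,s["contact_force"],s["torque"])
E=p+R@np.array([0,0,.052]); d=E-st(0,0,.065); X=d@(st(1,0,0)-st(0,0,0)); Y=d@(st(0,1,0)-st(0,0,0)); t=.577
print("edge tray",X*np.cos(t)+d[2]*np.sin(t),Y,-X*np.sin(t)+d[2]*np.cos(t))
snap("wrist","w11")
snap("scene","s11"); im=cv2.imread("pics/s11.png");cv2.imwrite("pics/s11c.png",cv2.resize(im[150:300,280:430],None,fx=4,fy=4))
E
```

```text
inc cm [-0.12 -0.13  0.44] yaw 0.003 tilt z [-0.      0.0018 -1.    ] t 14.5
[ 0.5664 -0.0865  0.173 ] [-0.0168  0.7321 -1.437 ] [ 0.0167 -0.0468 -0.0422]
edge tray 0.09345101171582677 0.004229304325988177 0.006032454049119951
```

View pics/w11.png

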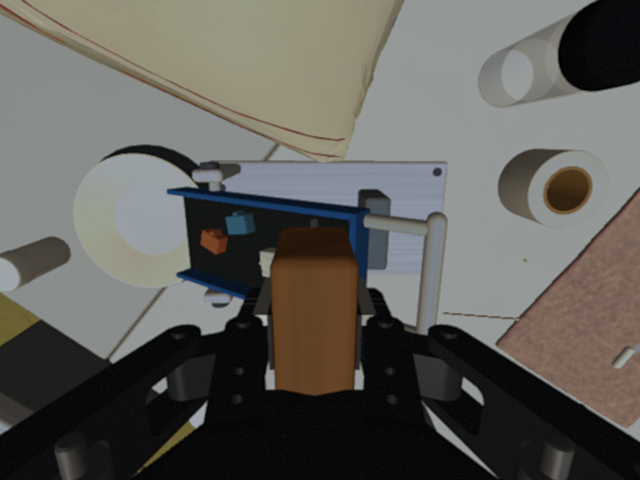

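View pics/s11c.png

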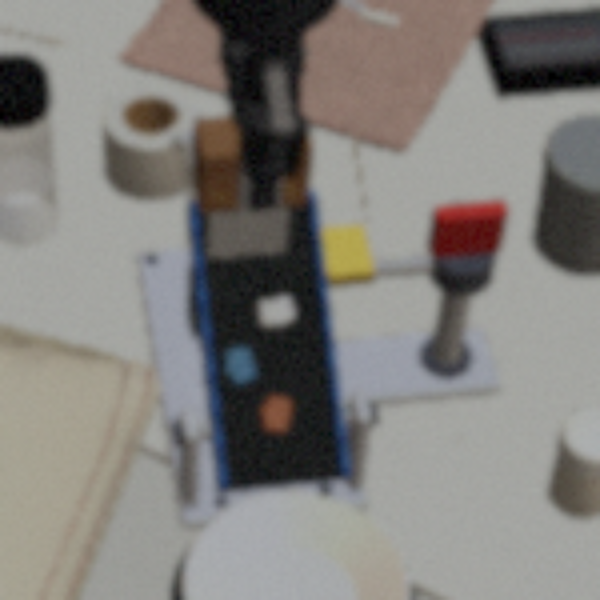

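```bash
cat >> h.py <<'E'
def edge():
    p,R,s=pose(); E=p+R@np.array([0,0,.052]); d=E-st(0,0,.065); X=d@(st(1,0,0)-st(0,0,0)); Y=d@(st(0,1,0)-st(0,0,0)); t=.577
    print("edge tray",np.array([X*np.cos(t)+d[2]*np.sin(t),Y,-X*np.sin(t)+d[2]*np.cos(t)]),"F",s["contact_force"],"t",s["t"],"g",s["grip_width"])
    return p,R
def sweep(xs,y,z):
    p,R=edge()
    for x in xs:
        T=tr(x,y,z)+[0,0,.052]; print(x.round(3),(R.T@(T-p)*100).round(2))
E
python3 - <<'E'
from h import *
sweep(np.linspace(.09,.036,10),.001,.003)
E
```

```text
edge tray [0.0941 0.0045 0.0064] F [-0.0184  0.4229 -0.6835] t 14.6 g 0.34395776036488085
0.09 [-0.34 -0.16  0.51]
0.084 [-0.34 -0.67  0.84]
0.078 [-0.34 -1.17  1.16]
0.072 [-0.34 -1.67  1.49]
0.066 [-0.34 -2.17  1.82]
0.06 [-0.34 -2.68  2.15]
0.054 [-0.34 -3.18  2.47]
0.048 [-0.34 -3.68  2.8 ]
0.042 [-0.33 -4.18  3.13]
0.036 [-0.33 -4.69  3.46]
```

Request:
carry_out(increments=[[0, [-0.34, -0.1, 0.4], 0], [0, [-0.34, -0.16, 0.51], 0], [0, [-0.34, -0.67, 0.84], 0], [0, [-0.34, -1.17, 1.16], 0], [0, [-0.34, -1.67, 1.49], 0], [0, [-0.34, -2.17, 1.82], 0], [0, [-0.34, -2.68, 2.15], 0], [0, [-0.34, -3.18, 2.47], 0]])

```text
t: 15.4
position: [0.5433, -0.064, 0.1487]
ee_rot: [-2.948, -1.084, -0.003]
contact_force: [0.8, 0.5, -0.8]
grip_width: 0.343
```

```bash
python3 - <<'E'
from h import *
sweep(np.linspace(.048,-.006,10),.001,.003)
snap("wrist","w12")
snap("scene","s12"); im=cv2.imread("pics/s12.png");cv2.imwrite("pics/s12c.png",cv2.resize(im[150:300,280:430],None,fx=4,fy=4))
E
```

```text
edge tray [0.0534 0.0011 0.0031] F [ 0.7524  0.5266 -0.8467] t 15.4 g 0.34345623054797464
0.048 [-0.   -0.45  0.3 ]
0.042 [-0.   -0.95  0.63]
0.036 [ 0.   -1.45  0.96]
0.03 [ 0.   -1.96  1.29]
0.024 [ 0.   -2.46  1.61]
0.018 [ 0.   -2.96  1.94]
0.012 [ 0.   -3.46  2.27]
0.006 [ 0.   -3.97  2.6 ]
0.0 [ 0.01 -4.47  2.92]
-0.006 [ 0.01 -4.97  3.25]
```

View pics/s12c.png

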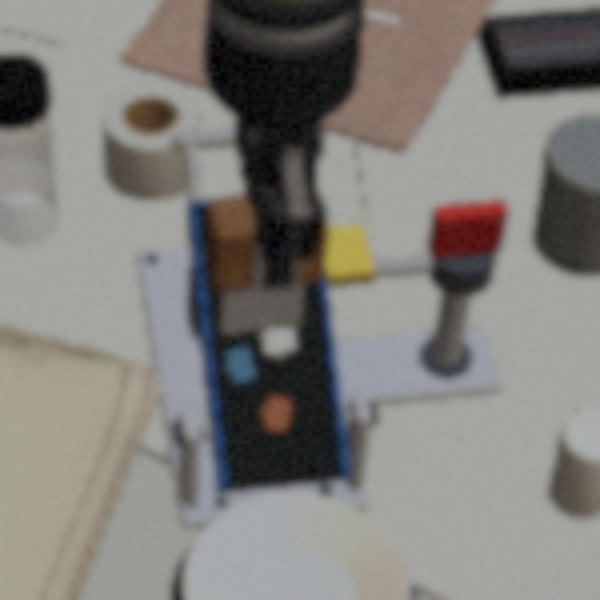

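Request:
carry_out(increments=[[0, [0, -0.45, 0.3], 0], [0, [0, -0.95, 0.63], 0], [0, [0, -1.45, 0.96], 0], [0, [0, -1.96, 1.29], 0], [0, [0, -2.46, 1.61], 0], [0, [0, -2.96, 1.94], 0], [0, [0, -3.46, 2.27], 0]])

```text
t: 16.2
position: [0.52, -0.0371, 0.1256]
ee_rot: [-2.947, -1.084, -0.001]
contact_force: [-0.5, -0.0, -1.4]
grip_width: 0.347
```

```bash
python3 - <<'E'
from h import *
sweep(np.linspace(.006,-.048,10),.001,.003)
snap("scene","s13"); im=cv2.imread("pics/s13.png");cv2.imwrite("pics/s13c.png",cv2.resize(im[170:340,280:430],None,fx=4,fy=4)[:600])
E
```

```text
edge tray [0.0109 0.0007 0.0031] F [-0.5381 -0.004  -1.3891] t 16.2 g 0.346965853344249
0.006 [ 0.04 -0.41  0.28]
0.0 [ 0.04 -0.91  0.61]
-0.006 [ 0.04 -1.42  0.94]
-0.012 [ 0.04 -1.92  1.26]
-0.018 [ 0.04 -2.42  1.59]
-0.024 [ 0.04 -2.92  1.92]
-0.03 [ 0.05 -3.43  2.25]
-0.036 [ 0.05 -3.93  2.58]
-0.042 [ 0.05 -4.43  2.9 ]
-0.048 [ 0.05 -4.93  3.23]
```

View pics/s13c.png

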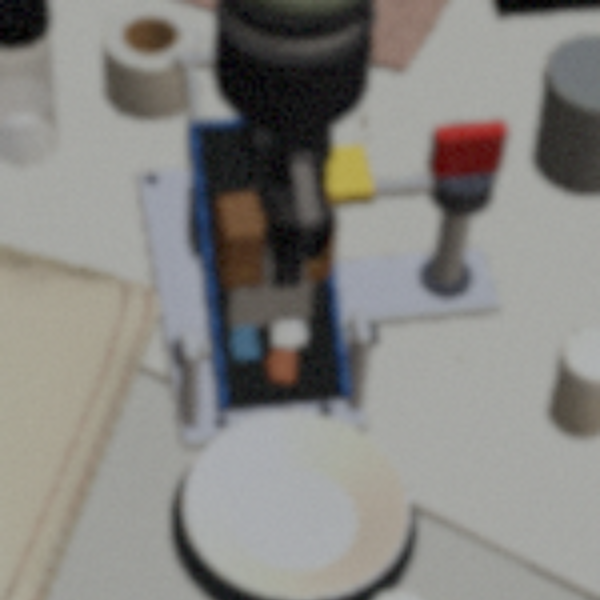

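Request:
carry_out(increments=[[0, [0.04, -0.41, 0.28], 0], [0, [0.04, -0.91, 0.61], 0], [0, [0.04, -1.42, 0.94], 0], [0, [0.04, -1.92, 1.26], 0], [0, [0.04, -2.42, 1.59], 0], [0, [0.04, -2.92, 1.92], 0], [0, [0.04, -3.43, 2.25], 0], [0, [0.04, -3.93, 2.58], 0], [0, [0.04, -4.43, 2.9], 0], [0, [0.04, -4.43, 2.9], 0]])

```text
t: 17.25
position: [0.4896, -0.0021, 0.0957]
ee_rot: [-2.945, -1.084, 0.004]
contact_force: [1.0, -0.1, -0.7]
grip_width: 0.342
```

```bash
python3 - <<'E'
from h import *
edge()
snap("wrist","w14");snap("scene","s14"); im=cv2.imread("pics/s14.png");cv2.imwrite("pics/s14c.png",cv2.resize(im[190:340,280:430],None,fx=4,fy=4)[:600])
E
```

```text
edge tray [-0.0444 -0.      0.0034] F [ 0.9577 -0.0504 -0.7014] t 17.25 g 0.3416200131459587
```

View pics/s14c.png

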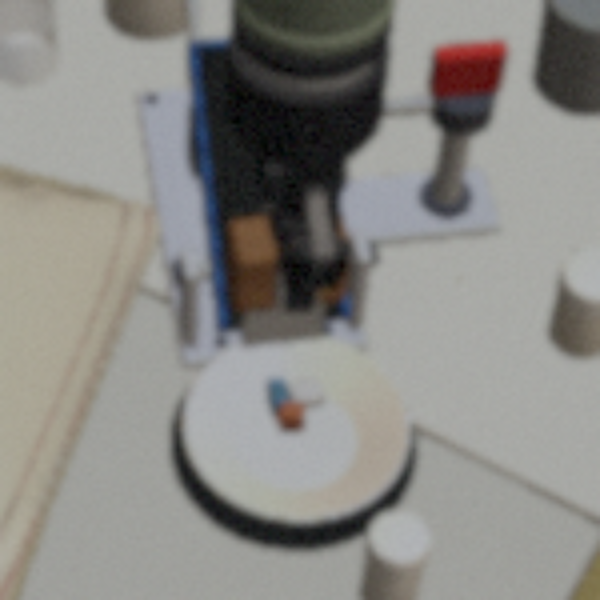

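View pics/w14.png

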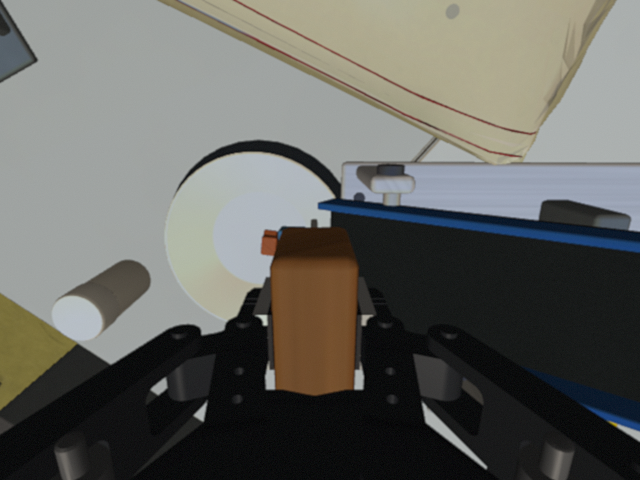

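Request:
carry_out(increments=[[0, [0, 0, -3], 0], [0, [0, 0, -7], 0], [0, [0, 0, -11], 0], [0, [0, 0, -15], 0], [0, [0, 0, -17], 0], [0, [0, 0, -17], 0]])

```text
t: 17.95
position: [0.4929, -0.0031, 0.2697]
ee_rot: [2.948, 1.085, 0.01]
contact_force: [-0.4, -0.6, -0.8]
grip_width: 0.344
```

```bash
python3 - <<'E'
from h import *
inc([.4313,.2598,.26],1.134)
snap("top","t15"); im=cv2.imread("pics/t15.png");cv2.imwrite("pics/t15c.png",cv2.resize(im[190:370,150:430],None,fx=2.8,fy=2.8))
E
```

```text
inc cm [ 12.35 -24.02   0.99] yaw 1.142 tilt z [ 0.0063  0.002  -1.    ] t 17.95
```

View pics/t15c.png

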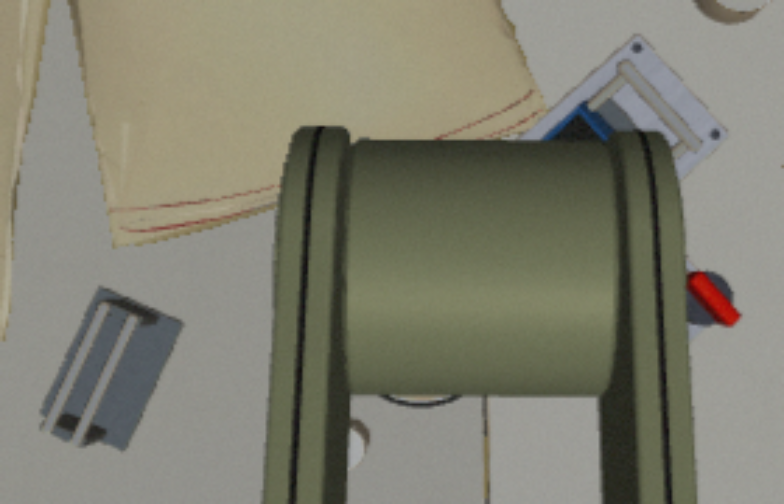

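Total yaw −2.0.

Request:
carry_out(increments=[[0, [1.2, -2.4, 0], -0.14], [0, [2.5, -4.8, 0], -0.28], [0, [3.7, -7.2, 0], -0.42], [0, [4.9, -9.6, 0], -0.56], [0, [6.2, -12, 0], -0.7], [0, [7.4, -14.4, 0], -0.84], [0, [8.6, -16.8, 0], -0.98], [0, [9.9, -19.2, 0], -1.12], [0, [11.1, -21.6, 0], -1.26], [0, [12.3, -24, 0], -1.4]])

```text
t: 19.0
position: [0.4285, 0.26, 0.2655]
ee_rot: [-1.547, -2.732, 0.001]
contact_force: [0.4, 0.2, -0.3]
grip_width: 0.343
```

```bash
python3 - <<'E'
from h import *
inc([.4313,.2598,.2],1.134)
E
```

```text
inc cm [-0.16  0.24  6.55] yaw -0.594 tilt z [-0.002   0.0001 -1.    ] t 19.0
```

Request:
carry_out(increments=[[0, [-0.1, 0.2, 0], -0.15], [0, [-0.1, 0.2, 0], -0.3], [0, [-0.1, 0.2, 0], -0.45], [0, [-0.16, 0.24, 2], -0.594], [0, [-0.16, 0.24, 5], -0.594], [0, [-0.16, 0.24, 6.5], -0.594], [0, [-0.16, 0.24, 6.5], -0.594]])

```text
t: 19.7
position: [0.4289, 0.2584, 0.1963]
ee_rot: [-0.679, -3.058, 0.01]
contact_force: [0.4, -0.3, -1.0]
grip_width: 0.348
```

```bash
python3 - <<'E'
from h import *
inc([.4313,.2598,.135],1.134);print(pose()[0])
snap("wrist","w16")
E
```

```text
inc cm [-0.2   0.28  6.13] yaw 0.0 tilt z [-0.01   -0.0045 -0.9999] t 19.7
[0.4289 0.2584 0.1963]
```

View pics/w16.png

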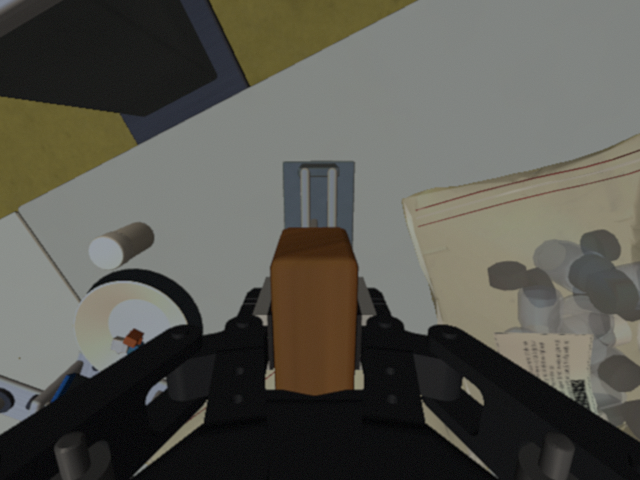

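Request:
carry_out(increments=[[0, [-0.2, 0.28, 3], 0], [0, [-0.2, 0.28, 5.5], 0], [0, [-0.2, 0.28, 6.1], 0], [0, [-0.2, 0.28, 6.1], 0], [0, [-0.2, 0.28, 6.1], 0]])

```text
t: 20.25
position: [0.4336, 0.2611, 0.1385]
ee_rot: [-0.68, -3.063, 0.004]
contact_force: [-0.0, 0.1, -2.1]
grip_width: 0.345
```

```bash
python3 - <<'E'
from h import *
inc([.4313,.2598,.072],1.134);print(pose()[0])
E
```

```text
inc cm [ 0.13 -0.2   6.65] yaw 0.0 tilt z [-0.0044 -0.0013 -1.    ] t 20.25
[0.4336 0.2611 0.1385]
```

Request:
carry_out(increments=[[0, [0.05, -0.1, 0], 0], [0, [0.05, -0.12, 1.5], 0], [0, [0.05, -0.12, 2], 0], [0, [0.05, -0.12, 2], 0]])

```text
t: 20.65
position: [0.4324, 0.2601, 0.1186]
ee_rot: [-0.68, -3.063, 0.004]
contact_force: [0.1, -0.0, -0.8]
grip_width: 0.344
```

```bash
python3 - <<'E'
from h import *
inc([.4313,.2598,.072],1.134);p,R,s=pose();print(p,s["contact_force"]); snap("scene","s17"); im=cv2.imread("pics/s17.png");cv2.imwrite("pics/s17c.png",cv2.resize(im[320:440,250:370],None,fx=5,fy=5))
E
```

```text
inc cm [ 0.07 -0.06  4.66] yaw -0.0 tilt z [-0.0048 -0.0016 -1.    ] t 20.65
[0.4324 0.2601 0.1186] [ 0.1417 -0.0041 -0.7546]
```

View pics/s17c.png

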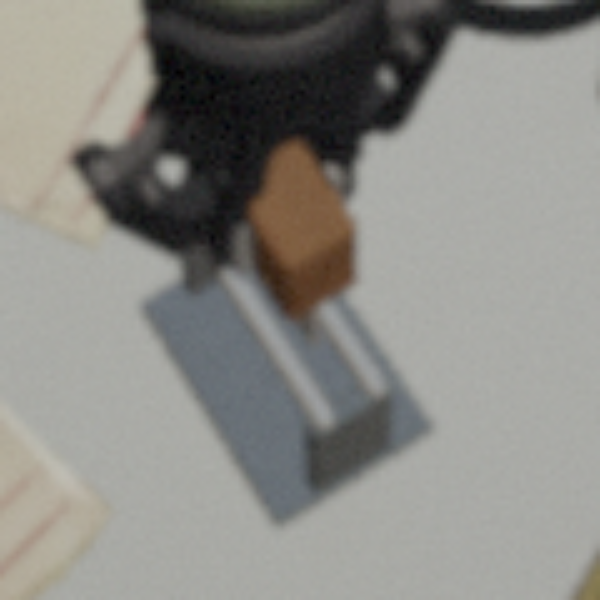

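Request:
carry_out(increments=[[0, [0.05, -0.05, 0.8], 0], [0, [0.05, -0.05, 1.6], 0], [0, [0.05, -0.05, 2.6], 0], [0, [0.05, -0.05, 3.6], 0], [0, [0.05, -0.05, 4.3], 0], [0, [0.05, -0.05, 4.6], 0], [0, [0.05, -0.05, 4.6], 0]])

```text
t: 21.4
position: [0.4316, 0.2598, 0.0723]
ee_rot: [-0.68, -3.063, 0.004]
contact_force: [0.6, -1.1, -0.8]
grip_width: 0.345
```

```bash
python3 - <<'E'
from h import *
inc([.4313,.2598,.071],1.134);p,R,s=pose();print(p,s["contact_force"]); snap("wrist","w18")
E
```

```text
inc cm [ 0.03 -0.02  0.13] yaw 0.0 tilt z [-0.0051 -0.0018 -1.    ] t 21.4
[0.4316 0.2598 0.0723] [ 0.6468 -1.123  -0.7776]
```

View pics/w18.png

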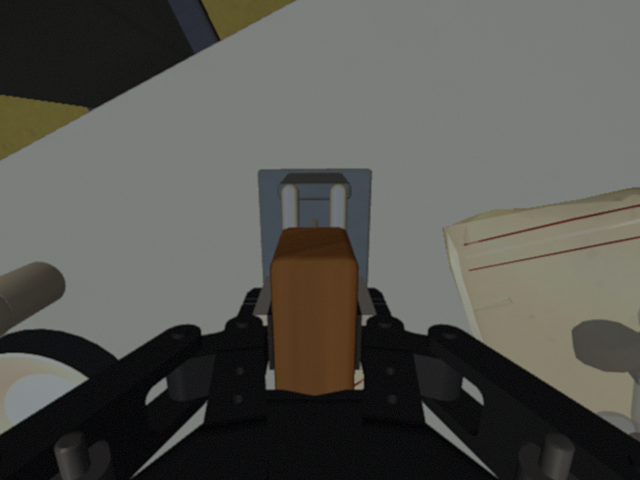

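Same view as at pick-up. Release and withdraw.

Request:
carry_out(increments=[[0, [0, 0, 0.1], 0], [0.6, [0, 0, 0.1], 0], [0.6, [0, 0, 0.1], 0], [0.6, [0, 0, 0.1], 0], [0.6, [0, 0, -2], 0], [0.6, [0, 0, -6], 0], [0.6, [0, 0, -11], 0], [0.6, [0, 0, -16], 0], [0.6, [-5, 0, -18], 0], [0.6, [-5, 0, -18], 0]])

```text
t: 22.45
position: [0.4827, 0.2386, 0.2566]
ee_rot: [0.682, 3.061, 0.004]
contact_force: [-0.8, -0.0, -0.3]
grip_width: 0.6
```

```bash
python3 - <<'E'
from h import *
v=(.433,.2572,-.4342)
p,R,s=pose();print(p,s["contact_force"],s["t"])
snap("wrist","w19"); snap("top","t19"); im=cv2.imread("pics/t19.png");cv2.imwrite("pics/t19c.png",cv2.resize(im[190:370,150:430],None,fx=2.8,fy=2.8))
snap("scene","s19"); im=cv2.imread("pics/s19.png");cv2.imwrite("pics/s19c.png",cv2.resize(im[190:430,250:450],None,fx=2.5,fy=2.5))
E
```

```text
[0.4827 0.2386 0.2566] [-0.8468 -0.0383 -0.272 ] 22.45
```

View pics/w19.png

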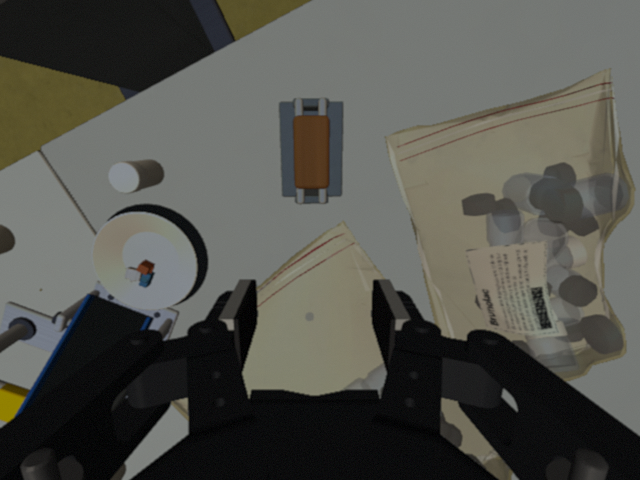

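View pics/t19c.png

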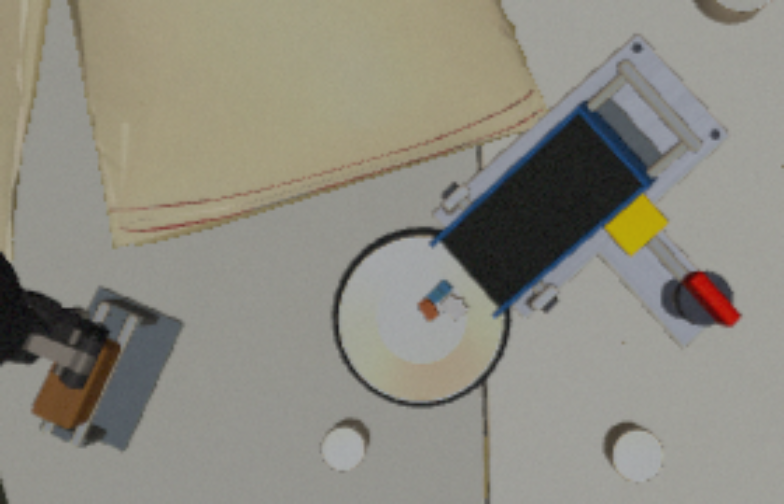

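View pics/s19c.png

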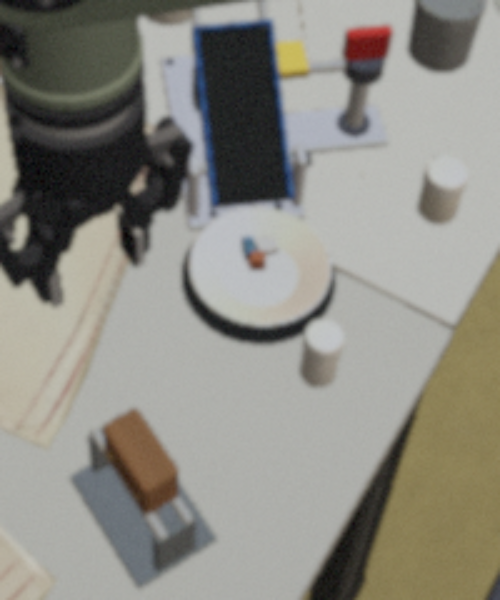

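```bash
python3 -c "
from station import job_done; print(job_done())"
```

```text
the job is handed in; nothing more can be done
None
```

The job is done and handed in at about 22.5 s of the 72 s allowed. `job_done()` gives no verdict, so the results below are from my own camera checks.

- **Tray:** I raised it by the bar to about 0.577 rad, close to its stop. An overlay on the top camera after locking still agreed with 0.577 rad.
- **Collar:** I turned it clockwise until it met its stop. The last pictures show the arm under the yellow shoe.
- **Chips:** One pass of the scraper, held about 3 mm above the tray floor, pushed all three over the lip. In the final pictures they lie close together, roughly 20 mm from the dish centre by eye. One may be leaning on another; I did not measure their heights.
- **Scraper:** It is back in the rack where I picked it up and looks upright. I estimate it is 3–4 mm from the rack's centre, against the 20 mm allowed.
- **Other things:** The pots and the tub look unmoved. The vial is out of frame in my last close-ups, but nothing came near it. The gripper is clear of everything.

No check failed. The one disagreement was the tilt: bar height alone gave about 0.60 rad, past the 0.58 stop, while the sideways shift and the pictures gave about 0.577, so I used that.

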